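# Find the zone button that still snaps and throw its lever

## Robot

A 6-joint arm with a two-finger parallel gripper is mounted at the origin on the work surface. World frame = base frame: x ahead of the robot, y to its left, z up, the work surface at z = 0. Lengths are in m, angles in rad, forces in N, time in s.
With the tool pointing down it reaches from about 0.325 to 0.775 m from the base axis. Payload 5.5 kg.
Tool frame: the origin (TCP) lies between the finger pads; the fingertips stand 8 mm ahead of it and the grasp point (between the pads) lies 11 mm behind it (tcp_to_tips is the distance from the TCP to the fingertips, in m); z points along the fingers, y is the line along which they close (so a half turn about z gives the same grasp; the last joint's range is limited). The gripper opens to 88 mm and grips with 3 to 60 N. Pads are 20 mm wide; open, the fingers measure 115 mm over their backs; the gripper's body (75 mm by 178 mm) begins 61 mm behind the grasp point.
Start: joints at [1.281, 0.091, 1.231, -0, 1.82, -0.057], TCP at [0.138, 0.584, 0.231] pointing down, gripper open.
Joint ranges: [-2.87, 2.87], [-0.86, 2.18], [0.17, 2.46], [-1.51, 4.65], [0.06, 2.69], [-2.65, 2.65]. Speed limits (rad/s): [2.57, 2.57, 3.01, 3.14, 3.14, 3.14].

## Interface

Orientations are given as a unit quaternion [w, x, y, z].
In Python, from bench import * gives the robot as it stands. Calls block until the motion is done:
- move_to(position, orientation): joint-space move of the TCP to a pose.
- move_l(position, speed=0.15, orientation=None): straight line of the TCP; orientation=None keeps the orientation; speed is the mean speed in m/s.
- movej(angles): joint-space move.
- gripper_open() and close(): open the fingers fully, or close them until they stop; the grip force is fixed at half the most.
- hold(seconds).
- inverse_kinematics(position, orientation): joint angles nearest the present ones, or None.
- state(): the state.
- get_image(name): name is "scene" or "top" or "wrist"; returns a dict with "frame" (480x640x3 uint8, blue, green, red), "depth" (480x640 float32, m along the optical axis (not along the pixel's ray), 0 where there is no reading), "camera_matrix" (3x3 intrinsics, pixels), "view" (4x4, takes a point from world to camera coordinates). Camera axes: x right, y up, looking along -z (the intrinsics and any distortion apply to the point x, -y, -z); pixel columns grow to the right and rows downward; lengths in m; the calibration is good to about 2 mm. A picture is of the moment at which its call begins.
A pose or a line that the arm cannot do raises IKError and nothing moves.
- job_done(): hands the job in; it is judged then, once.
The state is a dict: "time": time; "joint_pos": joint angles; "dq": joint speeds; "joint_torque": joint torques, N m; "ee_pos": TCP position; "ee_rot": TCP orientation; "ft_force": force on the tool from outside, world axes, zero at the start; "moment": the same for the moment, N m; "finger_gap": finger opening in m; "finger_force": force on a finger pad.
Only numpy, scipy, OpenCV 4.12 (cv2) and the standard library are available. Lean on these libraries where they do the work, as an engineer would, in place of code of your own. Each camera call takes 0.05 s, during which the arm holds its last target. There are 200 camera calls.

## Task

Damp has got into the four-zone watering board on the shed shelf: three of its push buttons have gone soft and one still snaps over. Press the buttons gently and slowly, one at a time, until you feel which one snaps, never driving any button down onto its stop. Then throw the toggle lever of that same station fully over, away from its button, leave the other three levers as they are, let all the buttons come back out, and do not disturb anything else on the shelf.

Things in the scene. Friction and masses are not known exactly. Their poses are not given: they have to be found in the camera images.
- board: grey plastic zone board fixed on the shelf, 200 x 310 x 30 mm (x, y, z), origin on its underside, x pointing away from the robot. On it, 72 mm apart along y, four look-alike black stations: plate 165 x 62 mm standing 4 to 16 mm proud of the board (differs, find by touch), an aluminium push button at the robot's side (50 mm nearer than the origin) and a toggle lever with a black ball behind it
- place_1 (a point): place 1 of 4, counted from the board's +y end: point on the axis of the push button there, level with the GREY BOARD'S TOP FACE (30 mm above the shelf). The button (flat, diameter 30 mm, in a collar of diameter 44 mm, 12 mm high) stands out 26 mm above its plate, so its top is 30 to 42 mm above this point. Site x points from the button to the lever of its station
- place_2 (a point): place 2 of 4, counted from the board's +y end: point on the axis of the push button there, level with the GREY BOARD'S TOP FACE (30 mm above the shelf). The button (flat, diameter 30 mm, in a collar of diameter 44 mm, 12 mm high) stands out 26 mm above its plate, so its top is 30 to 42 mm above this point. Site x points from the button to the lever of its station
- place_3 (a point): place 3 of 4, counted from the board's +y end: point on the axis of the push button there, level with the GREY BOARD'S TOP FACE (30 mm above the shelf). The button (flat, diameter 30 mm, in a collar of diameter 44 mm, 12 mm high) stands out 26 mm above its plate, so its top is 30 to 42 mm above this point. Site x points from the button to the lever of its station
- place_4 (a point): place 4 of 4, counted from the board's +y end: point on the axis of the push button there, level with the GREY BOARD'S TOP FACE (30 mm above the shelf). The button (flat, diameter 30 mm, in a collar of diameter 44 mm, 12 mm high) stands out 26 mm above its plate, so its top is 30 to 42 mm above this point. Site x points from the button to the lever of its station
- key_p (a joint): travel of one of the push buttons (m, 0 = out, 0.010 = on its stop); in which place changes every time. All four spring back. Three are soft: force rises evenly from 1 to 1.5 N to between 3.5 and 7.5 N at the stop, with no drop. One is sound: rises to about 5.5 N at 3.9 mm, snaps over, falls to about 3 N at 7.5 mm, then rises again
- lever_p (a joint): toggle lever on the station of key_p (rad, 0 = leaning back to its button, 1.0 = fully thrown; starts 0 to 0.12). Pivot 100 mm beyond the button axis, ball of diameter 26 mm on a rod 50 mm from the pivot. At 0 the ball's centre is 24 mm nearer the button than the pivot, at 1.0 24 mm beyond it; in both 40 mm above the top of its unpressed button. Moves at 1 to 2 N, stays where left
- key_q (a joint): travel of one of the push buttons (m, 0 = out, 0.010 = on its stop); in which place changes every time. All four spring back. Three are soft: force rises evenly from 1 to 1.5 N to between 3.5 and 7.5 N at the stop, with no drop. One is sound: rises to about 5.5 N at 3.9 mm, snaps over, falls to about 3 N at 7.5 mm, then rises again
- lever_q (a joint): toggle lever on the station of key_q (rad, 0 = leaning back to its button, 1.0 = fully thrown; starts 0 to 0.12). Pivot 100 mm beyond the button axis, ball of diameter 26 mm on a rod 50 mm from the pivot. At 0 the ball's centre is 24 mm nearer the button than the pivot, at 1.0 24 mm beyond it; in both 40 mm above the top of its unpressed button. Moves at 1 to 2 N, stays where left
- key_r (a joint): travel of one of the push buttons (m, 0 = out, 0.010 = on its stop); in which place changes every time. All four spring back. Three are soft: force rises evenly from 1 to 1.5 N to between 3.5 and 7.5 N at the stop, with no drop. One is sound: rises to about 5.5 N at 3.9 mm, snaps over, falls to about 3 N at 7.5 mm, then rises again
- lever_r (a joint): toggle lever on the station of key_r (rad, 0 = leaning back to its button, 1.0 = fully thrown; starts 0 to 0.12). Pivot 100 mm beyond the button axis, ball of diameter 26 mm on a rod 50 mm from the pivot. At 0 the ball's centre is 24 mm nearer the button than the pivot, at 1.0 24 mm beyond it; in both 40 mm above the top of its unpressed button. Moves at 1 to 2 N, stays where left
- key_s (a joint): travel of one of the push buttons (m, 0 = out, 0.010 = on its stop); in which place changes every time. All four spring back. Three are soft: force rises evenly from 1 to 1.5 N to between 3.5 and 7.5 N at the stop, with no drop. One is sound: rises to about 5.5 N at 3.9 mm, snaps over, falls to about 3 N at 7.5 mm, then rises again
- lever_s (a joint): toggle lever on the station of key_s (rad, 0 = leaning back to its button, 1.0 = fully thrown; starts 0 to 0.12). Pivot 100 mm beyond the button axis, ball of diameter 26 mm on a rod 50 mm from the pivot. At 0 the ball's centre is 24 mm nearer the button than the pivot, at 1.0 24 mm beyond it; in both 40 mm above the top of its unpressed button. Moves at 1 to 2 N, stays where left
- white_pot: bystander: white ceramic pot, diameter 104 mm, 100 mm high, origin under its middle
- clay_pot: bystander close to the board's +y end: small terracotta pot, diameter 70 mm, 60 mm high, origin under its middle
- seed_tin: bystander close to the board's -y end: seed tin, diameter 66 mm, 75 mm high, origin under its middle
- trowel: bystander beyond the board: trowel lying along the board's y, 300 mm long, 66 mm wide, 28 mm high, wooden handle; its x points to the blade
- coupling: bystander between board and robot: brass hose coupling standing up, diameter 38 mm, 35 mm high, origin under its middle
- nozzle: bystander right of the board: brass hose nozzle standing up, diameter 44 mm, 100 mm high, origin under its middle

How it is judged:
On the way, in this order (a step that is already met when the one before it is completed fails the run):
1. the sound button has been pressed past its snap (more than 4.5 mm in) (value of joint key_r above 0.0045 m), for 0.02 s.
2. the lever of the sound station has been thrown (past 0.85 rad) (value of joint lever_r above 0.85 rad), for 0.2 s.
At the end, for the whole second after the job is handed in: The lever on the station whose button snaps stands past 0.85 rad, the other three levers are below 0.3 rad, all four buttons are back out (less than 1 mm in), and the bystanders are where they were (value of joint lever_r above 0.85 rad and value of joint each of lever_p, lever_q, lever_s below 0.3 rad and value of joint each of key_p, key_q, key_r, key_s below 0.001 m); the robot touches nothing.
It fails at once if a button is driven onto or nearly onto its stop (more than 9 mm in) (value of joint any of key_p, key_q, key_r, key_s above 0.009 m).
It fails at once if a button is jabbed (moves in faster than 0.1 m/s) (velocity of joint any of key_p, key_q, key_r, key_s above 0.1 m/s).
It fails at once if the robot presses on anything with more than 30 N (contact force between any of the fingers, the arm and anything else above 30 N).
It fails at once if the lever of a soft station is thrown (past 0.35 rad) (value of joint any of lever_p, lever_q, lever_s above 0.35 rad).
It fails at once if a bystander is moved by more than 20 mm (distance of any of white_pot, clay_pot, seed_tin, trowel, coupling, nozzle from where it was at the start of the episode above 0.02 m).
It also fails if it takes over 72 s, if anything falls off the work surface, if the arm or the gripper's body presses on something with over 40 N, if the wrist force passes 120 N, or if a joint passes its speed limit or range.

## Working session

There is one attempt and no reset: what is moved stays moved. The work goes in short steps, each a Python script; the robot and the scene stay as the last script left them, time stands still between calls to the robot, and variables do not carry over. Pictures are saved under pics/ and viewed, at most 10 in all, crops included, and the job is handed in when it is done.

```bash
ls; mkdir -p pics
python3 - <<'E'
from bench import *
import cv2,numpy as np
print(state())
for n in("top","scene"):
    g=get_image(n); np.savez(n+".npz",**{k:g[k] for k in g}); cv2.imwrite(f"pics/{n}0.png",g["frame"]); print(g["camera_matrix"],g["view"])
E
```

```text
pics
{'time': 0.0, 'joint_pos': array([ 1.28128911e+00,  9.18316027e-02,  1.23187563e+00,  5.74980956e-06,
        1.81978864e+00, -5.67202560e-02]), 'dq': array([ 0.00035645, -0.00010534, -0.00124685,  0.00066409, -0.00102628,
        0.00057505]), 'joint_torque': array([-4.30368539e-05, -4.46459806e+01, -4.06437922e+01,  6.97661284e-02,
        2.97000655e-02, -1.40237739e-04]), 'ee_pos': array([0.13834604, 0.58354571, 0.22952897]), 'ee_rot': array([-1.66660269e-04,  1.16130101e-01,  9.93233555e-01, -9.36905423e-04]), 'ft_force': array([-0.1516994 , -0.04223337, -0.32351061]), 'moment': array([0.01491571, 0.00200514, 0.03697415]), 'finger_force': 0.0, 'finger_gap': 0.08799853588004025}
[[519.7746951    0.         321.78000487]
 [  0.         519.7746951  249.81796063]
 [  0.           0.           1.        ]] [[-0.01736457 -0.99981856 -0.00783052  0.01980151]
 [ 0.98277524 -0.01850867  0.18387565 -0.56074596]
 [-0.18398722 -0.00450272  0.98291832 -1.02058799]
 [ 0.          0.          0.          1.        ]]
[[613.07980274   0.         322.23822521]
 [  0.         613.07980274 237.38636798]
 [  0.           0.           1.        ]] [[-0.80118546  0.59810446  0.0193108   0.43579671]
 [-0.42325364 -0.58918753  0.68826915  0.19673653]
 [ 0.42303453  0.54325787  0.72519837 -1.66311632]
 [ 0.          0.          0.          1.        ]]
```

View pics/top0.png

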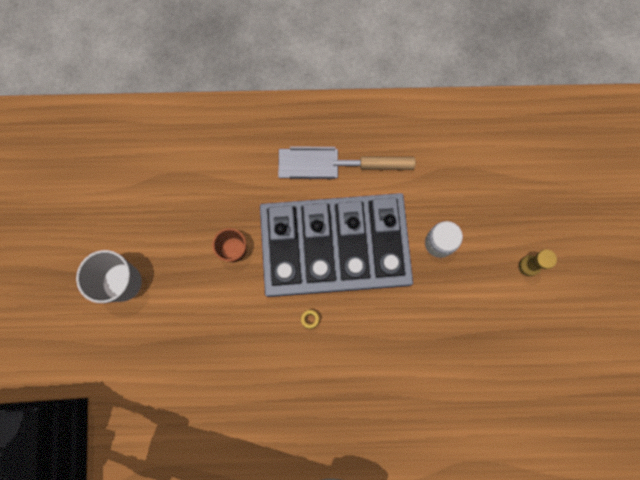

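View pics/scene0.png

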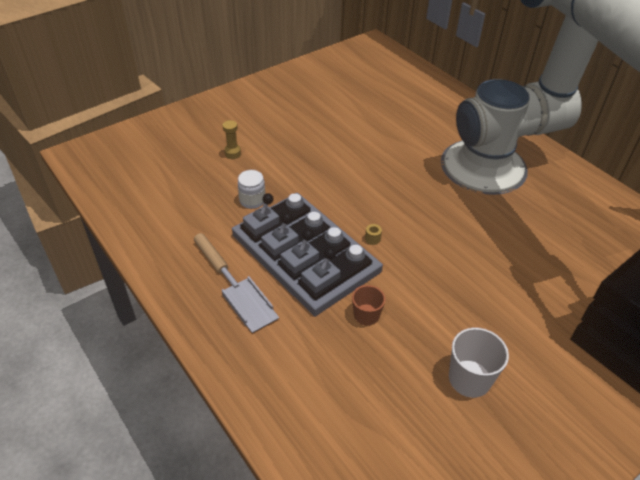

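The top view shows the buttons at (285,271), (320,268), (355,265) and (391,263), with the lever balls above them at rows 229 to 220. The coupling is at (310,319). The scene view agrees. Next I'll localise the buttons with a white mask and the depth image.

```bash
cat > loc.py <<'E'
import numpy as np,cv2
g=np.load("top.npz"); f=g["frame"]; D=g["depth"]; K=g["camera_matrix"]; V=g["view"]; W=np.linalg.inv(V)
def ray(u,v,z):
    d=W[:3,:3]@np.array([(u-K[0,2])/K[0,0],-(v-K[1,2])/K[1,1],-1.]); o=W[:3,3]
    return o+d*(z-o[2])/d[2]
def dep(u,v,d):
    c=np.array([(u-K[0,2])/K[0,0]*d,-(v-K[1,2])/K[1,1]*d,-d,1.]); return (W@c)[:3]
E
python3 - <<'E'
from loc import *
m=(f.min(2)>140).astype(np.uint8); m[:,:262]=0;m[:,412:]=0;m[:240]=0;m[292:]=0
n,l,s,c=cv2.connectedComponentsWithStats(m)
for i in range(1,n):
    if s[i,4]<60: continue
    u,v=c[i]; d=np.median(D[l==i]); print(c[i].round(1),s[i],dep(u,v,d).round(4),ray(u,v,.066).round(4))
for p in[(281,229),(317,226),(353,223),(389,220)]: print("ball",dep(*p,np.median(D[p[1]-2:p[1]+3,p[0]-2:p[0]+3])).round(4))
for p in[(262,204),(402,195),(411,286),(267,295)]: print("corner",ray(*p,.03).round(4))
print("coupling",ray(310,319,.035))
E
```

```text
[390.8 261.8] [384 255  15  15 172] [ 0.5305 -0.1293  0.0691] [ 0.531  -0.1297  0.066 ]
[309.7 284.6] [265 256 115  36 577] [0.4918 0.0361 0.031 ] [0.4876 0.0351 0.066 ]
[355. 265.] [348 258  15  15 171] [ 0.5263 -0.0573  0.0631] [ 0.5258 -0.0572  0.066 ]
[319.7 267.5] [313 261  15  14 170] [0.5219 0.0144 0.0677] [0.5222 0.0144 0.066 ]
[284. 270.] [277 263  15  15 177] [0.5177 0.0864 0.0704] [0.5183 0.0867 0.066 ]
ball [0.5907 0.0879 0.1213]
ball [0.5956 0.0178 0.1201]
ball [ 0.6012 -0.0526  0.1162]
ball [ 0.6046 -0.1225  0.1213]
corner [0.6675 0.1362 0.03  ]
corner [ 0.6816 -0.1645  0.03  ]
corner [ 0.4852 -0.1742  0.03  ]
corner [0.4719 0.1251 0.03  ]
coupling [0.42064418 0.03633805 0.035     ]
```

```bash
cat > helper.py <<'E'
from bench import *
import numpy as np
YAW=0.057
Q=[0,-np.sin(YAW/2),np.cos(YAW/2),0]
B=np.array([[.5180,.0865,.0704],[.5222,.0144,.0677],[.5261,-.0573,.0631],[.5308,-.1295,.0691]])
def fz(n=4):
    r=[]
    for _ in range(n): hold(.02); r.append(state()["ft_force"])
    return np.mean(r,0)
def press(i,depth=.0065,step=.0005):
    x,y,zt=B[i]; z=zt+.008+.005
    move_l([x,y,z],speed=.1); hold(.2); b=fz(8)[2]; z0=None; log=[]
    while z>zt+.008-.004-depth:
        z-=step if z0 else .001; move_l([x,y,z],speed=.01)
        f=fz()[2]-b; ze=state()["ee_pos"][2]
        if z0 is None:
            if f>.5: z0=ze
        else: log.append((round((z0-ze)*1e3,2),round(f,2)))
        if z0 and z0-ze>depth or f>9: break
    move_l([x,y,zt+.048],speed=.08)
    print(i+1,"contact tip z",z0 and round(z0-.008,4),"t",round(state()["time"],2),log)
E
python3 - <<'E'
from helper import *
close(); x,y,z=B[0]
move_to([x,y,.2],Q); move_l([x,y,z+.04],speed=.15); print(state()["time"],state()["ee_pos"],state()["joint_pos"])
press(0)
E
```

```text
4.4333 [0.51842415 0.08669994 0.11138376] [ 1.00960053e-01 -1.01536952e-01  1.63351685e+00  2.10849362e-05
  1.60829252e+00 -1.52709219e+00]
1 contact tip z 0.0695 t 11.94 [(np.float64(0.56), np.float64(1.26)), (np.float64(1.08), np.float64(1.48)), (np.float64(1.57), np.float64(1.86)), (np.float64(2.09), np.float64(2.09)), (np.float64(2.59), np.float64(2.61)), (np.float64(3.09), np.float64(2.4)), (np.float64(3.59), np.float64(1.98)), (np.float64(4.1), np.float64(2.57)), (np.float64(4.58), np.float64(2.99)), (np.float64(5.12), np.float64(3.0)), (np.float64(5.6), np.float64(2.79)), (np.float64(6.1), np.float64(2.55)), (np.float64(6.58), np.float64(2.89))]
```

Place 1 is soft: the force rises evenly and never gets near 5.5 N. On to the other three.

Run:
```python
from helper import *
for i in (1,2,3):
    move_l([B[i][0],B[i][1],.118],speed=.15); press(i)
```

```text
2 contact tip z 0.0679 t 19.87 [(np.float64(0.62), np.float64(1.35)), (np.float64(1.17), np.float64(1.44)), (np.float64(1.69), np.float64(1.97)), (np.float64(2.13), np.float64(1.15)), (np.float64(2.66), np.float64(1.66)), (np.float64(3.19), np.float64(1.93)), (np.float64(3.69), np.float64(2.27)), (np.float64(4.21), np.float64(1.62)), (np.float64(4.71), np.float64(2.08)), (np.float64(5.22), np.float64(2.29)), (np.float64(5.69), np.float64(2.35)), (np.float64(6.2), np.float64(2.22)), (np.float64(6.7), np.float64(2.75))]
3 contact tip z 0.0633 t 27.82 [(np.float64(0.52), np.float64(1.51)), (np.float64(1.04), np.float64(2.31)), (np.float64(1.53), np.float64(2.76)), (np.float64(2.01), np.float64(4.1)), (np.float64(2.5), np.float64(4.54)), (np.float64(3.01), np.float64(5.12)), (np.float64(3.45), np.float64(5.54)), (np.float64(3.97), np.float64(5.5)), (np.float64(4.51), np.float64(5.24)), (np.float64(5.13), np.float64(4.53)), (np.float64(5.78), np.float64(3.64)), (np.float64(6.32), np.float64(3.08)), (np.float64(6.83), np.float64(2.35))]
4 contact tip z 0.072 t 35.07 [(np.float64(0.45), np.float64(0.44)), (np.float64(0.97), np.float64(0.33)), (np.float64(1.48), np.float64(0.59)), (np.float64(1.95), np.float64(-0.01)), (np.float64(2.29), np.float64(0.8)), (np.float64(2.85), np.float64(1.67)), (np.float64(3.37), np.float64(1.84)), (np.float64(3.88), np.float64(2.55)), (np.float64(4.34), np.float64(2.57)), (np.float64(4.88), np.float64(2.78)), (np.float64(5.34), np.float64(3.55)), (np.float64(5.88), np.float64(3.41)), (np.float64(6.35), np.float64(3.9)), (np.float64(6.87), np.float64(3.93))]
```

Place 3 snaps: it peaks at 5.5 N near 3.9 mm, then falls. Now I'll throw its lever, pushing in +x with force checks.

Run:
```python
from helper import *
import cv2
u=np.array([np.cos(YAW),np.sin(YAW)]); z=.106
P=lambda d:[*(B[2][:2]+d*u),z]
move_l([*P(.03)[:2],.117]); move_l(P(.03),speed=.1); hold(.2); b=fz(6)
L=[]
for d in [.045]+list(np.arange(.051,.0925,.006))+list(np.arange(.094,.1045,.0015)):
    move_l(P(d),speed=.05); f=fz(3)-b; L.append((round(d*1e3,1),round(float(-f[:2]@u),2)))
    if L[-1][1]>6: break
print(L); hold(.3)
move_l(P(.06),speed=.15); move_l([*P(.03)[:2],.2]); move_l([.42,0,.25]); hold(.3)
g=get_image("top"); np.savez("top.npz",**g); cv2.imwrite("pics/top1.png",cv2.resize(g["frame"][140:340,200:480],None,fx=2.8,fy=2.8))
print(state()["time"])
```

```text
[(45.0, 0.21), (np.float64(51.0), 0.27), (np.float64(57.0), -0.18), (np.float64(63.0), 0.13), (np.float64(69.0), 0.04), (np.float64(75.0), 0.21), (np.float64(81.0), -0.39), (np.float64(87.0), -0.09), (np.float64(94.0), -0.03), (np.float64(95.5), 0.03), (np.float64(97.0), 1.76), (np.float64(98.5), 1.35), (np.float64(100.0), 1.05), (np.float64(101.5), 2.91), (np.float64(103.0), 9.12)]
44.225
```

View pics/top1.png

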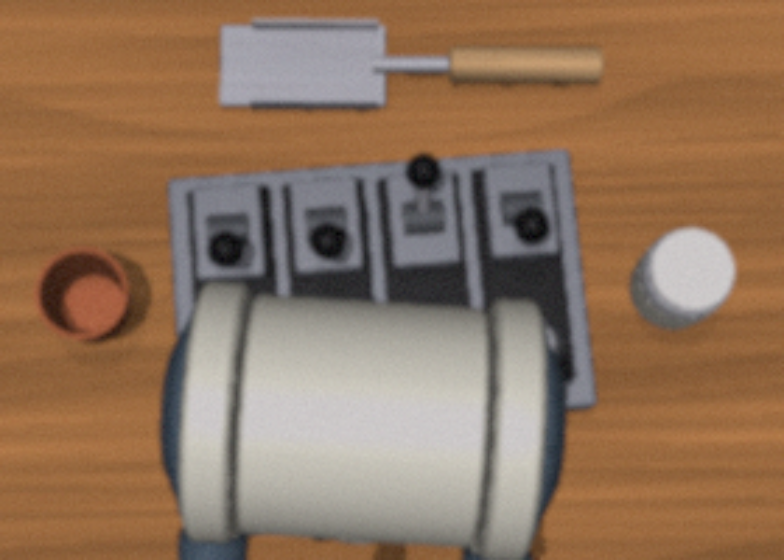

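The crop shows the place 3 ball, at (423,170), thrown over beyond its pivot. The other three, at (228,248), (328,240) and (531,225), have not moved, and neither have the bystanders in view. The push ended against the lever's stop at 9 N.

```bash
python3 -c "
from bench import *
print(job_done())"
```

```text
the job is handed in; nothing more can be done
None
```

The button at place 3 is the one that snaps (peak about 5.5 N near 3.9 mm); I threw its lever onto its stop, left the other three levers alone, and handed the job in after about 44 s, with no verdict shown.

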